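# Nip a jar of screws in the cam vice and twist its tight lid off

### The arm

A 6-joint arm with a two-finger parallel gripper is mounted at the origin on the work surface. World frame = base frame: x ahead of the robot, y to its left, z up, the work surface at z = 0. Lengths are in mm, angles in rad, forces in N, time in s.
With the tool pointing down it reaches from about 250 to 800 mm from the base axis. Payload 3.9 kg.
Tool frame: the origin (TCP) lies on the centre line of the jaws, within the pads' length; the fingertips stand ahead of it and the grasp point (between the pads) lies 2 mm behind it (arm.tcp_to_tips is the z of the fingertips in the tool frame, in mm); z points along the fingers, y is the line along which they close (so a half turn about z gives the same grasp; the last joint's range is limited). The gripper opens to 85 mm and grips with 20 to 120 N. Pads are 22 mm wide; open, the fingers measure 114 mm over their backs; the gripper's body (76 mm by 85 mm) begins 54 mm behind the grasp point. The pads swing forward as they close: fully open they stand 13 mm farther back than shut.
Start: joints at [1.21, 0.26, -0.138, 1.173, 0, 1.571], TCP at [185.332, 491.19, 221.704] pointing down, gripper open.
Joint ranges: [-2.78, 2.78], [-0.83, 1.72], [-1.28, 1.37], [-1.9, 2.12], [-1.57, 1.48], [-3.14, 3.14]. Speed limits (rad/s): [2.57, 2.57, 3.14, 3.14, 3.14, 3.14].

### API

Orientations are given as a 3x3 rotation matrix whose columns are the frame's x, y, z axes.
In Python, from bench import monitor, optics, arm gives the robot as it stands.
- The arm moves only by the tool apply_moves, never from a script. Its argument "motion" is a list that holds one entry, the list of rows, each a list of 6 numbers: the shift along the tool's x, y, z each as a share of 6 cm, from -1 to 1, then the turn, a rotation vector about the tool's x, y, z each as a share of 5 degrees, from -1 to 1. A call has exactly 8 rows; each row shifts and turns the commanded pose from where the row before left it, along the tool's axes as they then stand; what a row does not reach is not made up. A row lasts 1/8 s, in which the tool goes at most 62.5 mm and 10.7 degrees, less where a joint would pass 70% of its speed; a pose out of reach is approached as far as the arm can. A call with a number of a shift or a turn outside -1 to 1 is refused whole. A call with a gripper value outside its range is refused whole. "fingers" is the closure, from 0 (fully open) to 1 (shut), set as the call begins (left out, the last holds). The fingers move at their own pace and stop on an object; the grip force is fixed at half the most. Time passes only in rows, so rows that do not move let the fingers close, or fill a call up. It gives the time, the measured TCP pose, the force, the opening and the grip force at its end, in the units of the state.
- monitor.get_state(): the state, without advancing time (a new reading comes with each control period).
- optics.snapshot(name): name is "scene" or "top" or "wrist"; returns a dict with "frame" (480x640x3 uint8, red, green, blue), "fx", "fy", "cx", "cy" (pixels), "rvec" (rotation vector, rad) and "tvec" (3), from world to camera coordinates, as OpenCV has them; the wrist camera has in their place "T_tool_cam" (4x4, takes a point from camera to tool coordinates, whose origin is the TCP and whose axes are the flange's). Camera axes: x right, y down, z forward; pixel columns grow to the right and rows downward; lengths in mm; the calibration is good to about 2 mm. A picture is of the moment at which its call begins: read the wrist's pose just before it. There is no depth.
- arm.finish_job(): hands the job in; it is judged then, once.
The state is a dict: "time": time; "joint_pos": joint angles; "qvel": joint speeds; "effort": joint torques, N m; "ee_pos": TCP position; "orientation": TCP orientation; "force": force on the tool from outside, world axes, zero at the start; "torque": the same for the moment, N m; "opening": opening from 0.0 (shut) to 1.0 (fully open); "finger_force": force on a finger pad.
Only numpy, scipy, OpenCV 4.12 (cv2) and the standard library are available. Lean on these libraries where they do the work, as an engineer would, in place of code of your own. Each camera call takes 0.05 s, during which the arm holds its last target. There are 200 camera calls.

### The job

The jar of screws stands loose between the open jaws of the bench vice: swing the vice's cam lever until the soft jaws grip the jar firmly and leave it so, then twist the tight lid anticlockwise (about a fifth of a turn) without the jar turning with it, and stop turning as soon as its lugs come free of the threads. Lift the lid straight up and finish while still holding it in the gripper, level and centred about two centimetres above the jar's mouth, with the jar upright in the closed vice. Leave the tools, jars and other things on the bench alone.

Things in the scene. Friction and masses are not known exactly. Their poses are not given: they have to be found in the camera images.
- vice: cam-lever bench vice of dark cast iron, bolted down, placed and turned differently each time; base 110 x 215 mm, polished bed 22 mm above the bench. Origin on the bench under the jaw opening; +y runs from the fixed jaw to the cam housing, z up. Jaws 100 mm wide (along x), tops 74 mm above the bench; fixed jaw's rubber face at y = -33 mm; cam housing y 94 to 134, x +-36, top 56 mm.
- vice_jaw: sliding jaw; origin at bed height in the middle of its rubber face, axes as the vice. Fully open the face is at vice y = +39 mm; the lever drives it towards the fixed jaw (vice -y) by 16.5 mm per rad. It closes on the jar, pushed against the fixed jaw, at about 0.85 rad of lever; the clamping force builds up over the next 0.1 to 0.2 rad.
- vice_lever (a joint): cam lever's turn about its upright pivot, rad: 0 = fully open, grows clockwise seen from above as the jaw closes, stop at 1.25; starts between 0 and 0.2. Stiff: the grip needs about 8 N of push to move, 14 to 18 N once the jar is firmly nipped. It holds by friction where it is left (springs back up to 0.07 rad).
- lever_grip (a point): centre of the lever's upright round black hand grip, which revolves freely on its spindle: 22 mm diameter, 46 mm high, this point 23 mm below its top and 97 mm above the bench. The lever bar runs from the foot of the grip to the pivot, its top 74 mm above the bench.
- lever_pivot (a point): point on the lever's upright pivot axis, at the height of lever_grip; the grip swings on a circle of 120 mm radius about it. Fixed to the vice at x = 0, y = 112 mm.
- jar: clear plastic straight-sided jar of steel screws, loose between the vice jaws: body 58 mm diameter up to 71 mm, then a narrower neck, 98 mm high to the rim; about 0.34 kg. Origin at the centre of its underside, z up.
- lid: plain steel lug (twist-off) lid on the jar: 60 mm diameter, 18 mm high, 0.08 kg. Origin at the centre of its lower edge, z up, top at 18 mm. Screwed down, its origin is 87 mm above the jar's and its x axis parallel to the jar's x axis. Tight: about 0.25 to 0.4 N m to turn. With the jar loose, jar and lid just turn together.
- screwdriver: screwdriver, 200 mm long, lying beside the vice on the robot's side, partly under the lever; origin on its axis near its middle; a bystander, to be left alone
- spanner: flat spanner, 180 mm long, lying just beyond the fixed jaw's end of the vice; a bystander, to be left alone
- tape_roll: roll of tape, 90 mm outside diameter, 25 mm high, lying beyond the vice (away from the robot); a bystander, to be left alone
- jar_short: short closed jar, 64 mm across, 70 mm high, standing apart on the bench; a bystander, to be left alone
- jar_slim: slim closed jar, 46 mm across, 85 mm high, standing apart on the bench; a bystander, to be left alone
- hammer: hammer, 280 mm long, lying on the bench to the left; a bystander, to be left alone
- jar_mouth (a point): centre of the jar's mouth, at rim height. Three lugs under the lid's edge sit beneath three short threads on the neck: turned anticlockwise (from above) relative to the jar, the lid comes free after about 50 to 55 degrees (0.95 rad) and lifts off; do not turn it over 80 degrees (1.4 rad), beyond 95 the next threads catch it. It need not rise while turning.
There are look-alikes about, which are no part of the job. What is shaped like the lid but black or red is not meant.

How it is judged:
By the outcome, as a careful person would: the job done as asked, in the order asked, and still so for the second after the job is handed in, while the arm keeps its last pose, push and grip.
It also fails if it takes over 48 s, if anything falls off the work surface, if the arm or the gripper's body presses on something with over 40 N, if the wrist force passes 120 N, or if a joint passes its speed limit or range.

## Working session

There is one attempt and no reset: what is moved stays moved. The work goes in short steps, Python scripts to look and compute and a tool call to move; the robot and the scene stay as the last step left them, time stands still between calls to the robot, and variables do not carry over. Pictures are saved under pics/ and viewed, at most 10 in all, crops included, and the job is handed in when it is done.

Besides the shell and the picture viewer there is one more tool, called after "Emit:" as name(argument=value, ...) on one line, values as JSON. apply_moves: Moves the arm, as the interface text tells. Its arguments: {"type":"object","properties":{"motion":{"type":"array"},"fingers":{"type":"number"}},"required":["motion"]}

```bash
mkdir -p pics; ls; python3 - <<'E'
from bench import monitor, optics, arm
import cv2
s=monitor.get_state();print({k:s[k] for k in('time','ee_pos','orientation','force','opening')},arm.tcp_to_tips)
for n in('top','scene'):
    d=optics.snapshot(n);cv2.imwrite(f'pics/{n}0.png',d['frame'][:,:,::-1]);print(n,d['fx'],d['fy'],d['cx'],d['cy'],d['rvec'],d['tvec'])
E
```

```text
pics
{'time': 0.0, 'ee_pos': array([185.07785492, 490.5195627 , 220.84267465]), 'orientation': array([[-9.35626854e-01,  3.52989964e-01, -6.89653677e-04],
       [ 3.52990637e-01,  9.35624902e-01, -1.91148506e-03],
       [-2.94778902e-05, -2.03187805e-03, -9.99997935e-01]]), 'force': array([ 0.59148416, -0.33055065,  0.06027492]), 'opening': 1.0029616762351996} 17.0
top 530.2371615137507 530.2371615137507 317.3708320079715 244.7128760269402 [ 2.23328934 -1.97451569  0.1984798 ] [ 75.57080524 592.20764693 922.31379068]
scene 469.9499974869837 469.9499974869837 321.85746196424213 234.26616740898615 [ 0.81078778  2.7744991  -0.78772932] [ 424.80408791 -292.20978893 1128.30511488]
```

View pics/top0.png

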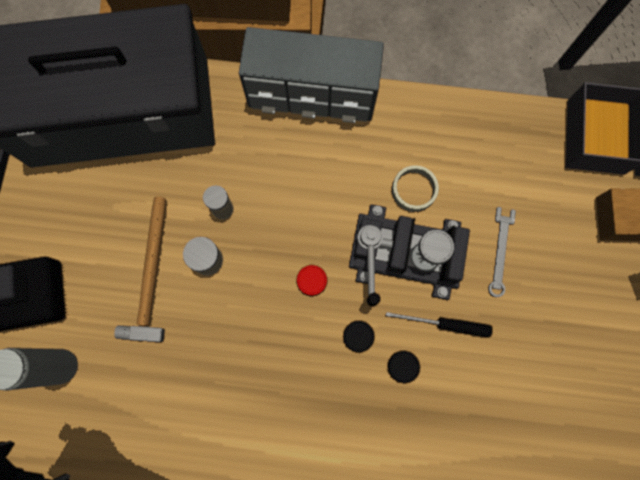

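View pics/scene0.png

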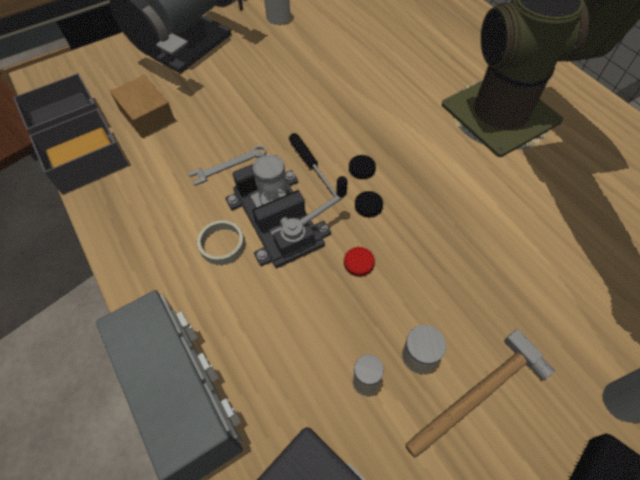

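The top view shows the vice: lid at about (437,246), pivot at (371,238) and grip at (374,298). I'll enlarge both views to read these more closely.

```bash
cat > h.py <<'E'
import numpy as np,cv2
from bench import monitor,optics,arm
def ray(d,uv,z):
    R=cv2.Rodrigues(np.array(d['rvec'],float))[0];t=np.array(d['tvec'],float)
    r=R.T@np.array([(uv[0]-d['cx'])/d['fx'],(uv[1]-d['cy'])/d['fy'],1]);c=-R.T@t
    return c+r*(z-c[2])/r[2]
def proj(d,P):
    return cv2.projectPoints(np.array(P,float).reshape(-1,3),np.array(d['rvec'],float),np.array(d['tvec'],float),np.array([[d['fx'],0,d['cx']],[0,d['fy'],d['cy']],[0,0,1]]),None)[0][:,0]
E
python3 - <<'E'
import cv2,numpy as np
a=cv2.imread('pics/top0.png')[190:330,340:480];b=cv2.imread('pics/scene0.png')[140:280,220:360]
a,b=[cv2.resize(i,(400,400),interpolation=cv2.INTER_CUBIC) for i in(a,b)]
cv2.imwrite('pics/crop.png',np.hstack([cv2.resize(a,(400,400)),b]))
E
```

```text
(no output)
```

View pics/crop.png

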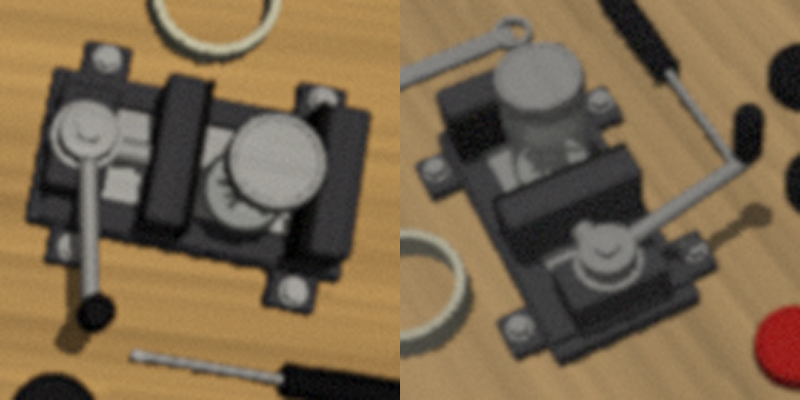

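The crop shows the pivot at top-view (370.8,235.5), the grip top at (373.6,299.2), the lid top at (437,246.4), and both jaw tops.

```bash
python3 - <<'E'
from h import *
t=optics.snapshot('top');s=optics.snapshot('scene')
T=lambda u,v,z:ray(t,(340+u/2.857,190+v/2.857),z).round(1)
S=lambda u,v,z:ray(s,(220+(u-400)/2.857,140+v/2.857),z).round(1)
print('grip',T(96,312,120),S(748,115,120)); print('grip mid S',S(748,135,97))
print('lid',T(277,161,127),S(540,78,127))
for z in(74,85,95):print('piv',z,T(88,130,z),S(608,240,z))
for p in[(172,75),(212,80),(185,235),(145,230),(325,105),(368,112),(340,278),(293,270)]:print('jaw',T(*p,74))
for p in[(107,58),(323,100),(293,290)]:print('bolt',T(*p,15))
print('driver',T(137,355,5),T(285,380,12))
E
```

```text
grip [484.   39.3 120. ] [486.   43.2 120. ]
grip mid S [484.8  42.5  97. ]
lid [587.2 -59.2 127. ] [587.  -51.8 127. ]
piv 74 [604.8  52.1  74. ] [599.1  50.2  74. ]
piv 85 [602.2  52.9  85. ] [602.2  56.6  85. ]
piv 95 [599.9  53.6  95. ] [604.9  62.5  95. ]
jaw [647.7   1.9  74. ]
jaw [647.5 -24.   74. ]
jaw [544.6 -15.8  74. ]
jaw [544.7   9.6  74. ]
jaw [639.9 -97.6  74. ]
jaw [ 638.6 -125.4   74. ]
jaw [ 529.3 -115.    74. ]
jaw [530.7 -85.3  74. ]
bolt [670.8  40.   15. ]
bolt [ 659.3 -109.6   15. ]
bolt [526.6 -99.1  15. ]
driver [471.8  -1.2   5. ] [466.8 -99.   12. ]
```

The cross-checks hold: pivot to grip is about 118 mm, and the fixed-jaw face sits at y=-33. In world axes, the pivot is about (602,54), the grip (485,41), and the vice yaw about -0.08. The present tool yaw suits the lever swing, so I'll approach above the grip without turning.

Emit:
apply_moves(motion=[[[-0.6,-0.43,0.05,0,0,0],[-0.6,-0.43,0.05,0,0,0],[-0.6,-0.43,0.05,0,0,0],[-0.6,-0.43,0.05,0,0,0],[-0.6,-0.43,0.05,0,0,0],[-0.6,-0.43,0.05,0,0,0],[-0.6,-0.43,0.05,0,0,0],[-0.6,-0.43,0.05,0,0,0]]], fingers=0)

```text
time: 1.2
ee_pos: [382.5, 195.1, 197.6]
orientation: [[-0.936, 0.353, 0.0], [0.353, 0.936, 0.0], [-0.0, 0.0, -1.0]]
force: [0.7, -0.1, -0.7]
opening: 0.999
finger_force: 0.0
```

Emit:
apply_moves(motion=[[[-0.6,-0.43,0.1,0,0,0],[-0.6,-0.43,0.1,0,0,0],[-0.6,-0.43,0.1,0,0,0],[-0.5,-0.43,0.1,0,0,0],[0,0,0,0,0,0],[0,0,0,0,0,0],[0,0,0,0,0,0],[0,0,0,0,0,0]]])

```text
time: 2.2
ee_pos: [474.3, 52.0, 173.9]
orientation: [[-0.936, 0.351, 0.0], [0.351, 0.936, 0.0], [-0.0, 0.0, -1.0]]
force: [-0.7, 0.6, 0.6]
opening: 0.999
finger_force: 0.0
```

```bash
python3 - <<'E'
from h import *
s=monitor.get_state();d=optics.snapshot('wrist')
np.save('w1.npy',{'p':s['ee_pos'],'R':s['orientation'],'d':d},allow_pickle=True)
print(s['ee_pos'],s['orientation'],s['joint_pos'],s['force'],d['T_tool_cam'])
R,p=s['orientation'],np.array(s['ee_pos']);print('to grip, tool frame',R.T@(np.array([485,41,100])-p))
cv2.imwrite('pics/w1.png',d['frame'][:,:,::-1])
E
```

```text
[474.26962321  51.98410286 173.93356471] [[-9.36191272e-01  3.51490889e-01  2.37577435e-04]
 [ 3.51490924e-01  9.36191281e-01  1.23053010e-04]
 [-1.79165911e-04  1.98707466e-04 -9.99999964e-01]] [ 1.09106231e-01  2.05611330e-01 -3.40487029e-01  1.02444840e+00
  9.64515336e-05  4.68269401e-01] [-0.71837671  0.57650119  0.62520428] [[ 6.00842607e-04 -9.57946563e-01 -2.86946025e-01  7.39315937e+01]
 [ 9.99999747e-01  4.66284477e-04  5.37267743e-04  1.82506625e-01]
 [-3.80875310e-04 -2.86946276e-01  9.57946601e-01 -1.51239905e+02]
 [ 0.00000000e+00  0.00000000e+00  0.00000000e+00  1.00000000e+00]]
to grip, tool frame [-13.89325119  -6.52628281  73.93475973]
```

View pics/w1.png

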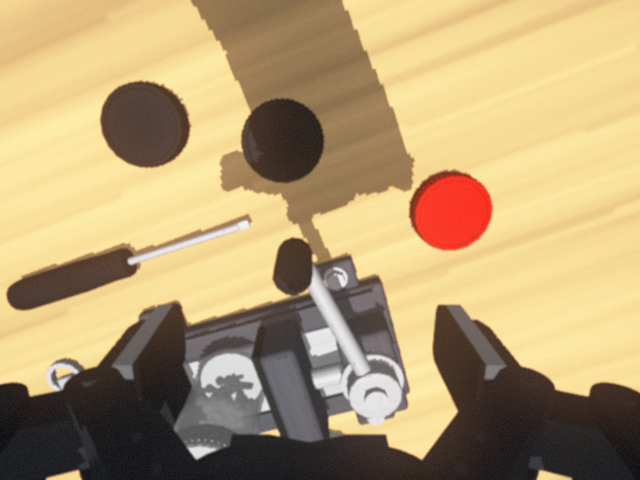

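The wrist view shows the grip as a black capsule, foot at about (295,255), top centre at about (292,279). The pivot cap is at (375,393).

```bash
cat >> h.py <<'E'
def wray(w,uv,z):
    d=w['d'];T=np.array(d['T_tool_cam']);r=w['R']@T[:3,:3]@np.array([(uv[0]-d['cx'])/d['fx'],(uv[1]-d['cy'])/d['fy'],1]);c=w['p']+w['R']@T[:3,3]
    return c+r*(z-c[2])/r[2]
E
python3 - <<'E'
from h import *
w=np.load('w1.npy',allow_pickle=True).item()
for uv,z in[((292,277),120),((292,266),97),((274,277),120),((310,277),120),((375,395),85),((375,395),92)]:print(uv,z,wray(w,uv,z).round(1))
g=wray(w,(292,277),120);g[2]=100;print(w['R'].T@(g-w['p']))
E
```

```text
(292, 277) 120 [483.   39.8 120. ]
(292, 266) 97 [485.4  38.   97. ]
(274, 277) 120 [479.7  31.  120. ]
(310, 277) 120 [486.3  48.6 120. ]
(375, 395) 85 [595.   54.4  85. ]
(375, 395) 92 [589.4  55.1  92. ]
[-12.43635947  -8.3600379   73.93413433]
```

Emit:
apply_moves(motion=[[[-0.22,-0.14,0,0,0,0],[0,0,0.25,0,0,0],[0,0,0.3,0,0,0],[0,0,0.3,0,0,0],[0,0,0.25,0,0,0],[0,0,0.13,0,0,0],[0,0,0,0,0,0],[0,0,0,0,0,0]]])

```text
time: 3.25
ee_pos: [484.7, 38.5, 100.5]
orientation: [[-0.936, 0.353, 0.001], [0.353, 0.936, 0.0], [-0.001, 0.0, -1.0]]
force: [-0.1, 0.0, 0.3]
opening: 0.999
finger_force: 0.0
```

Emit:
apply_moves(motion=[[[0,0,0,0,0,0],[0,0,0,0,0,0],[0,0,0,0,0,0],[0,0,0,0,0,0],[0,0,0,0,0,0],[0,0,0,0,0,0],[0,0,0,0,0,0],[0,0,0,0,0,0]]], fingers=1)

```text
time: 4.25
ee_pos: [484.1, 38.7, 100.3]
orientation: [[-0.936, 0.353, 0.0], [0.353, 0.936, 0.0], [-0.0, 0.0, -1.0]]
force: [-1.7, 0.4, 5.5]
opening: 0.218
finger_force: 58.6
```

```bash
python3 - <<'E'
from h import *
R=np.array(monitor.get_state()['orientation']);c=np.array([603,54.5]);a0=np.arctan2(38.7-54.5,484.1-603)
P=lambda k:c+120*np.array([np.cos(a0-k),np.sin(a0-k)])
for k in np.arange(0,1.25,.06):
    d=np.r_[P(k+.06)-P(k),0];print(round(k+.06,2),(R.T@d/60)[:2].round(3),P(k+.06).round(1))
E
```

```text
0.06 [0.054 0.107] [483.3  45.9]
0.12 [0.047 0.11 ] [483.  53.]
0.18 [0.04  0.113] [483.1  60.2]
0.24 [0.033 0.115] [483.7  67.4]
0.3 [0.027 0.117] [484.7  74.6]
0.36 [0.019 0.118] [486.1  81.6]
0.42 [0.012 0.119] [487.9  88.6]
0.48 [0.005 0.12 ] [490.2  95.4]
0.54 [-0.002  0.12 ] [492.8 102.1]
0.6 [-0.009  0.12 ] [495.9 108.6]
0.66 [-0.016  0.119] [499.3 114.9]
0.72 [-0.023  0.118] [503.1 121.1]
0.78 [-0.031  0.116] [507.3 126.9]
0.84 [-0.037  0.114] [511.8 132.5]
0.9 [-0.044  0.112] [516.7 137.9]
0.96 [-0.051  0.109] [521.8 142.9]
1.02 [-0.057  0.105] [527.3 147.6]
1.08 [-0.063  0.102] [533. 152.]
1.14 [-0.069  0.098] [539. 156.]
1.2 [-0.075  0.094] [545.2 159.6]
1.26 [-0.081  0.089] [551.6 162.9]
```

Emit:
apply_moves(motion=[[[0.054,0.107,0,0,0,0],[0.047,0.11,0,0,0,0],[0.04,0.113,0,0,0,0],[0.033,0.115,0,0,0,0],[0.027,0.117,0,0,0,0],[0.019,0.118,0,0,0,0],[0.012,0.119,0,0,0,0],[0.005,0.12,0,0,0,0]]])

```text
time: 5.25
ee_pos: [489.7, 92.0, 100.2]
orientation: [[-0.935, 0.355, -0.0], [0.355, 0.935, -0.007], [-0.002, -0.007, -1.0]]
force: [-1.7, -8.2, 8.7]
opening: 0.225
finger_force: 58.9
```

Emit:
apply_moves(motion=[[[-0.002,0.12,0,0,0,0],[-0.009,0.12,0,0,0,0],[-0.016,0.119,0,0,0,0],[-0.023,0.118,0,0,0,0],[-0.031,0.116,0,0,0,0],[-0.025,0.076,0,0,0,0],[0,0,0,0,0,0],[0,0,0,0,0,0]]])

```text
time: 6.25
ee_pos: [507.1, 125.2, 100.1]
orientation: [[-0.935, 0.355, -0.005], [0.355, 0.935, -0.011], [0.0, -0.012, -1.0]]
force: [-6.9, -13.3, 13.9]
opening: 0.221
finger_force: 59.7
```

```bash
python3 - <<'E'
from h import *
d=optics.snapshot('top')
a=d['frame'][170:330,330:490,::-1];a=cv2.resize(a,(560,560),interpolation=cv2.INTER_CUBIC);cv2.imwrite('pics/t2.png',a)
E
```

```text
(no output)
```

View pics/t2.png

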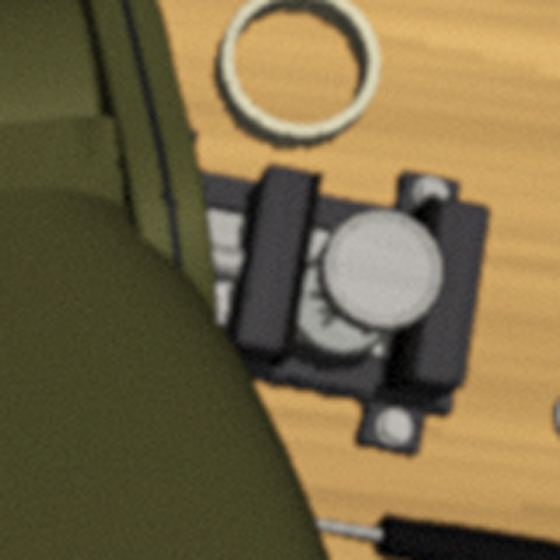

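The top view shows the moving jaw nearly at the jar. The force has risen to about 15 N, so the nip is starting and I'll keep going.

Emit:
apply_moves(motion=[[[-0.02,0.057,0,0,0,0],[-0.021,0.056,0,0,0,0],[-0.024,0.055,0,0,0,0],[-0.026,0.054,0,0,0,0],[-0.028,0.053,0,0,0,0],[-0.029,0.052,0,0,0,0],[0,0,0,0,0,0],[0,0,0,0,0,0]]])

```text
time: 7.3
ee_pos: [512.9, 132.5, 99.6]
orientation: [[-0.934, 0.357, -0.021], [0.358, 0.933, -0.027], [0.01, -0.032, -0.999]]
force: [-22.9, -29.8, 33.4]
opening: 0.219
finger_force: 62.0
```

```bash
python3 - <<'E'
from h import *
s=monitor.get_state();d=optics.snapshot('wrist')
np.save('w2.npy',{'p':s['ee_pos'],'R':s['orientation'],'d':d},allow_pickle=True)
for k in('ee_pos','force','torque','effort','joint_pos'):print(k,np.round(s[k],2))
R=np.array(s['orientation']);print('tool F',R.T@s['force'],'tool M',R.T@s['torque'])
cv2.imwrite('pics/w2.png',d['frame'][:,:,::-1])
E
```

```text
ee_pos [512.88 132.53  99.59]
force [-22.92 -29.8   33.38]
torque [-6.53  4.97 -0.06]
effort [ 12.41 -29.43  31.2  -13.54   7.44  -0.07]
joint_pos [ 0.27  0.37 -0.32  0.91 -0.02  0.63]
tool F [ 11.05913103 -37.08376969 -32.09000719] tool M [7.87510496 2.30353843 0.06270392]
```

View pics/w2.png

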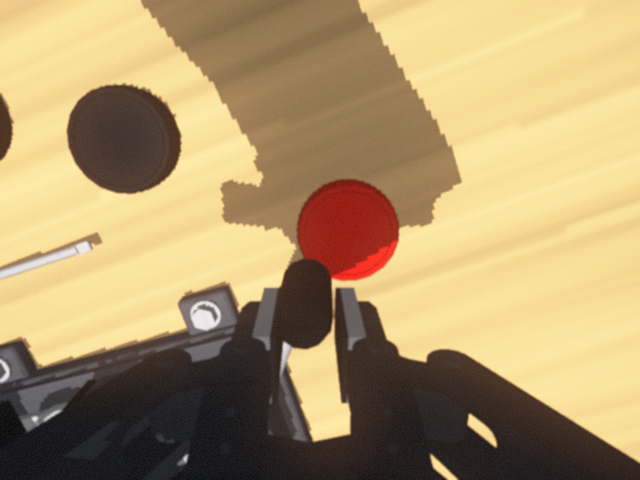

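The wrist view shows the grip held between the pads with no wedging, and the yaw moment is about 0. Before pushing harder, I'll check the jaw gap.

```bash
python3 - <<'E'
from h import *
d=optics.snapshot('top')
a=d['frame'][205:295,390:480,::-1];a=cv2.resize(a,(540,540),interpolation=cv2.INTER_CUBIC)
a=cv2.convertScaleAbs(a,alpha=1.8)
cv2.imwrite('pics/t3.png',a)
E
```

```text
(no output)
```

View pics/t3.png

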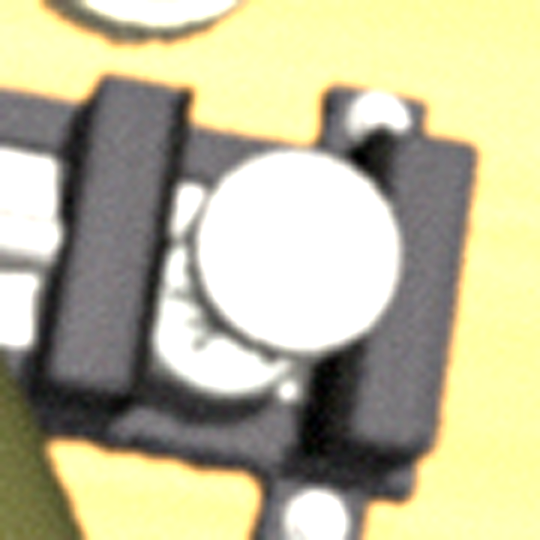

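Emit:
apply_moves(motion=[[[0,0,0,0,0,0],[0,0,0,0,0,0],[0,0,0,0,0,0],[0,0,0,0,0,0],[0,0,0,0,0,0],[0,0,0,0,0,0],[0,0,0,0,0,0],[0,0,0,0,0,0]]])

```text
time: 8.4
ee_pos: [512.9, 132.5, 99.6]
orientation: [[-0.934, 0.357, -0.021], [0.358, 0.933, -0.027], [0.01, -0.032, -0.999]]
force: [-24.2, -29.9, 32.4]
opening: 0.221
finger_force: 62.0
```

The lever has stalled against about 38 N of tangential push. The free swing took 8 N, and the nip began at about 0.76 rad of swing, so the jar is firmly gripped. I'll unload, release and rise.

Emit:
apply_moves(motion=[[[0.025,-0.06,0,0,0,0],[0.025,-0.06,0,0,0,0],[0.025,-0.06,0,0,0,0],[0.025,-0.06,0,0,0,0],[0,0,0,0,0,0],[0,0,0,0,0,0],[0,0,0,0,0,0],[0,0,0,0,0,0]]])

```text
time: 9.4
ee_pos: [510.5, 129.3, 100.0]
orientation: [[-0.935, 0.355, -0.007], [0.355, 0.935, -0.01], [0.003, -0.012, -1.0]]
force: [-9.0, -11.6, 15.1]
opening: 0.218
finger_force: 59.8
```

Emit:
apply_moves(motion=[[[0,0,0,0,0,0],[0,0,0,0,0,0],[0,0,0,0,0,0],[0,0,0,0,0,0],[0,0,-0.3,0,0,0],[0,0,-0.4,0,0,0],[0,0,-0.5,0,0,0],[0,0,-0.4,0,0,0]]], fingers=0)

```text
time: 10.4
ee_pos: [515.3, 134.7, 197.1]
orientation: [[-0.936, 0.353, 0.001], [0.353, 0.936, 0.0], [-0.001, 0.001, -1.0]]
force: [0.4, 0.0, -0.2]
opening: 1.003
finger_force: 0.0
```

```bash
python3 - <<'E'
from h import *
t=optics.snapshot('top')
s=monitor.get_state()
g=cv2.cvtColor(t['frame'],cv2.COLOR_RGB2GRAY)
c=cv2.HoughCircles(cv2.resize(g[205:295,390:480],(540,540),interpolation=cv2.INTER_CUBIC),cv2.HOUGH_GRADIENT,1,200,param1=80,param2=20,minRadius=90,maxRadius=120)
print(c)
for q in c[0]:
    print('lid',ray(t,(390+q[0]/6,205+q[1]/6),127).round(1))
L=ray(t,(440,246.7),127);print('manual',L);R=np.array(s['orientation']);print(s['ee_pos'],R,R.T@(np.r_[L[:2],175]-s['ee_pos'])/60,s['joint_pos'])
E
```

```text
[[[297.5 250.5 100.7]]]
lid [587.1 -63.7 127. ]
manual [587.26770106 -64.44691409 127.        ]
[516.96930113 135.16845031 200.17613785] [[-0.93569875  0.35274991  0.00594543]
 [ 0.35276482  0.93571057  0.00164605]
 [-0.00498256  0.00363754 -0.99998097]] [-2.2678327  -2.70126719  0.42108395] [ 2.55683225e-01  2.81195620e-01 -1.65539880e-01  1.11789234e+00
  8.88965051e-05  6.16203361e-01]
```

Lid found at about (587,-63), which agrees with the closed-vice geometry. Next I'll move above it.

Emit:
apply_moves(motion=[[[-0.45,-0.54,0.08,0,0,0],[-0.45,-0.54,0.08,0,0,0],[-0.45,-0.54,0.08,0,0,0],[-0.45,-0.54,0.08,0,0,0],[-0.45,-0.54,0.08,0,0,0],[0,0,0,0,0,0],[0,0,0,0,0,0],[0,0,0,0,0,0]]])

```text
time: 11.45
ee_pos: [583.6, -63.7, 171.9]
orientation: [[-0.936, 0.352, -0.0], [0.352, 0.936, 0.0], [0.0, 0.0, -1.0]]
force: [-0.1, 1.0, -0.1]
opening: 1.001
finger_force: 0.0
```

```bash
python3 - <<'E'
from h import *
s=monitor.get_state();d=optics.snapshot('wrist')
np.save('w3.npy',{'p':s['ee_pos'],'R':s['orientation'],'d':d},allow_pickle=True)
print(s['ee_pos'],s['orientation'],s['joint_pos'])
cv2.imwrite('pics/w3.png',d['frame'][:,:,::-1])
E
```

```text
[583.62324615 -63.71745032 171.89973531] [[-9.36114508e-01  3.51695272e-01 -2.53447963e-04]
 [ 3.51695174e-01  9.36114508e-01  3.64780919e-04]
 [ 3.65548039e-04  2.52340285e-04 -9.99999901e-01]] [-1.08933302e-01  3.89815616e-01 -7.83530478e-02  1.10291927e+00
  3.35064382e-04  2.50448071e-01]
```

View pics/w3.png

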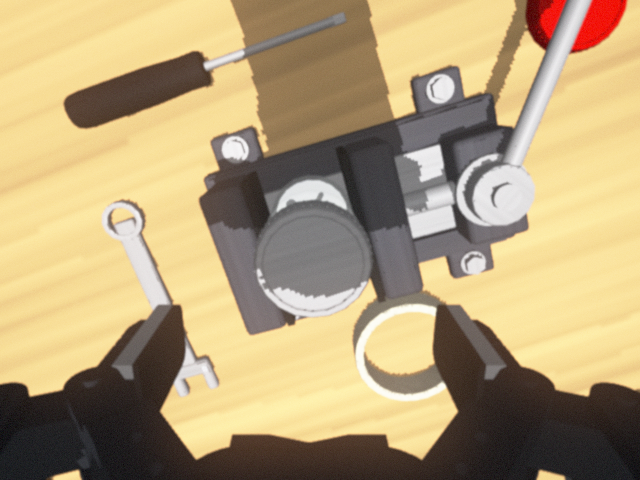

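The wrist view shows the jar nipped between both jaws, with the lid top circle centred at about (314,260), radius 56 px.

```bash
python3 - <<'E'
from h import *
w=np.load('w3.npy',allow_pickle=True).item()
for uv in[(314,260),(258,260),(370,260),(314,203),(314,317)]:print(wray(w,uv,127).round(1))
print(w['R'].T@(wray(w,(314,260),127)-w['p']))
E
```

```text
[584.3 -60.8 127. ]
[574.6 -86.6 127. ]
[594. -35. 127.]
[557.4 -50.8 127. ]
[613.5 -71.6 127. ]
[ 0.3898649   2.93954388 44.90062402]
```

Emit:
apply_moves(motion=[[[-0.03,0.035,0.1,0,0,0],[0,0,0.2,0,0,0],[0,0,0.2,0,0,0],[0,0,0.2,0,0,0],[0,0,0.15,0,0,0],[0,0,0.08,0,0,0],[0,0,0,0,0,0],[0,0,0,0,0,0]]])

```text
time: 12.5
ee_pos: [586.7, -63.6, 116.5]
orientation: [[-0.936, 0.353, 0.001], [0.353, 0.936, -0.0], [-0.001, 0.0, -1.0]]
force: [0.4, 0.1, -0.0]
opening: 0.997
finger_force: 0.0
```

Emit:
apply_moves(motion=[[[0,0,0,0,0,0],[0,0,0,0,0,0],[0,0,0,0,0,0],[0,0,0,0,0,0],[0,0,0,0,0,0],[0,0,0,0,0,0],[0,0,0,0,0,0],[0,0,0,0,0,0]]], fingers=1)

```text
time: 13.5
ee_pos: [587.1, -63.4, 116.8]
orientation: [[-0.936, 0.353, 0.002], [0.353, 0.936, 0.0], [-0.002, 0.001, -1.0]]
force: [1.0, 1.1, 5.2]
opening: -0.001
finger_force: 2.7
```

```bash
python3 - <<'E'
from h import *
s=monitor.get_state();R=np.array(s['orientation'])
print(s['ee_pos'],'F',R.T@s['force'],'M',R.T@s['torque'],s['opening'])
E
```

```text
[587.12892868 -63.38113591 116.82796358] F [-0.58191645  1.34344332 -5.19752319] M [-0.29976265 -0.0130793  -0.06204291] -0.0012846156802737588
```

The fingers shut completely, so I need to look.

```bash
python3 - <<'E'
from h import *
d=optics.snapshot('wrist');t=optics.snapshot('scene')
a=cv2.resize(d['frame'][120:480,140:500],(400,400));b=cv2.resize(t['frame'][120:260,200:340],(400,400),interpolation=cv2.INTER_CUBIC)
cv2.imwrite('pics/v5.png',np.hstack([a,b])[:,:,::-1])
E
```

```text
(no output)
```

View pics/v5.png

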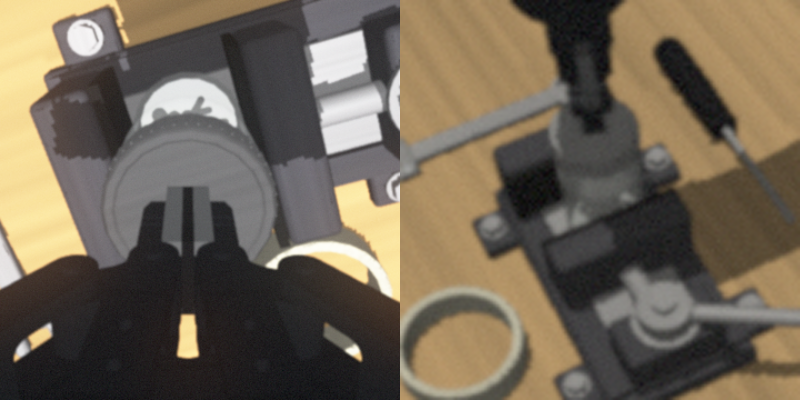

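The fingers closed above the lid, so its top must be lower than I assumed. I'll triangulate its true height.

```bash
python3 - <<'E'
from h import *
t=optics.snapshot('top');s=optics.snapshot('scene');w=np.load('w3.npy',allow_pickle=True).item()
for z in(85,95,100,105,115,127):
    e=[wray(w,u,z) for u in((258,260),(370,260))]
    print(z,'top',ray(t,(439.6,246.7),z).round(1)[:2],'wrist',wray(w,(314,260),z).round(1)[:2],'dia wrist',np.linalg.norm(e[0]-e[1]).round(1),'dia top',np.linalg.norm(ray(t,(439.6-16.8,246.7),z)-ray(t,(439.6+16.8,246.7),z)).round(1),'scene pre',ray(s,(220+140/2.857,140+78/2.857),z).round(1)[:2],'top pre',ray(t,(437,246.4),z).round(1)[:2])
# fingertips where in wrist image: image crop (187,187)*0.9+offset
q=monitor.get_state();T=np.array(w['d']['T_tool_cam']);d=w['d']
for zz in(5,17,30):
    c=np.linalg.inv(T)@np.array([0,0,zz,1]);print('tip z',zz,d['fx']*c[0]/c[2]+d['cx'],d['fy']*c[1]/c[2]+d['cy'])
print('seen', 140+187*.9,120+187*.9, q['ee_pos'])
E
```

```text
85 top [596.8 -72.4] wrist [599.2 -65.8] dia wrist 66.9 dia top 60.6 scene pre [573.6 -84.6] top pre [596.8 -67.7]
95 top [594.5 -70.3] wrist [595.7 -64.6] dia wrist 64.1 dia top 59.9 scene pre [576.8 -76.8] top pre [594.5 -65.7]
100 top [593.4 -69.3] wrist [593.9 -64. ] dia wrist 62.7 dia top 59.6 scene pre [578.4 -72.9] top pre [593.3 -64.7]
105 top [592.2 -68.3] wrist [592.1 -63.4] dia wrist 61.3 dia top 59.3 scene pre [580. -69.] top pre [592.2 -63.7]
115 top [589.9 -66.2] wrist [588.5 -62.2] dia wrist 58.5 dia top 58.6 scene pre [583.1 -61.2] top pre [589.9 -61.7]
127 top [587.2 -63.8] wrist [584.3 -60.8] dia wrist 55.1 dia top 57.9 scene pre [587.  -51.8] top pre [587.2 -59.3]
tip z 5 307.92591656855643 295.80862825776273
tip z 17 307.9601482758299 283.71646646731267
tip z 30 307.99267423691276 272.226850110709
seen 308.3 288.3 [587.12573246 -63.35547765 116.801107  ]
```

```bash
python3 - <<'E'
from h import *
w=np.load('w3.npy',allow_pickle=True).item();d=w['d'];print(d['fx'],d['cx'],d['cy'])
q=monitor.get_state();w5={'p':q['ee_pos'],'R':np.array(q['orientation']),'d':d}
for z in(95,100,105,110,115,120,127):
    e=[wray(w5,(140+u*.9,120+205*.9),z) for u in(104,276)];print(z,np.linalg.norm(e[0]-e[1]).round(1),((e[0]+e[1])/2).round(1))
T=np.linalg.inv(np.array(d['T_tool_cam']))
for x in(0,11):
  for zz in(-15,-5,5,17):
    c=T@np.array([x,0,zz,1]);print(x,zz,(d['fy']*c[1]/c[2]+d['cy']).round(1), 'px per 8mm',8*d['fx']/c[2])
print(arm.tcp_to_tips,[a for a in dir(arm) if a[0]!='_'])
E
```

```text
424.786605299698 308.63755414447985 231.20309705326468
95 69.4 [599.1 -66.4  95. ]
100 67.4 [596.7 -65.5 100. ]
105 65.4 [594.4 -64.7 105. ]
110 63.4 [592.  -63.8 110. ]
115 61.4 [589.7 -63.  115. ]
120 59.4 [587.3 -62.2 120. ]
127 56.6 [584. -61. 127.]
0 -15 320.0 px per 8mm 22.39777611484239
0 -5 307.2 px per 8mm 21.067624983647395
0 5 295.8 px per 8mm 19.88660630835326
0 17 283.7 px per 8mm 18.633151320102602
11 -15 291.8 px per 8mm 22.87362816496027
11 -5 280.4 px per 8mm 21.488105320672336
11 5 270.3 px per 8mm 20.260846345660937
11 17 259.7 px per 8mm 18.961312108506757
17.0 ['PlanningError', 'finish_job', 'tcp_to_tips']
```

Finger geometry from the wrist pictures: fingertips at v≈288 with the pad edge at x=+11 put the tips about 10 mm behind the TCP. At TCP z≈117 they are therefore just above the lid top at 127. I'll rise, open, then descend to TCP z≈92, which is safe under either reading of the tips.

Emit:
apply_moves(motion=[[[0,0,-0.3,0,0,0],[0,0,-0.3,0,0,0],[0,0,0,0,0,0],[0,0,0,0,0,0],[0,0,0,0,0,0],[0,0,0,0,0,0],[0,0,0,0,0,0],[0,0,0,0,0,0]]], fingers=0)

```text
time: 14.7
ee_pos: [586.3, -63.5, 152.0]
orientation: [[-0.936, 0.353, -0.0], [0.353, 0.936, -0.0], [0.0, -0.0, -1.0]]
force: [0.8, -0.2, -0.4]
opening: 1.004
finger_force: 0.0
```

Emit:
apply_moves(motion=[[[0,0,0.2,0,0,0],[0,0,0.2,0,0,0],[0,0,0.2,0,0,0],[0,0,0.15,0,0,0],[0,0,0.1,0,0,0],[0,0,0.1,0,0,0],[0,0,0.05,0,0,0],[0,0,0,0,0,0]]])

```text
time: 15.7
ee_pos: [586.3, -63.5, 92.0]
orientation: [[-0.936, 0.353, -0.0], [0.353, 0.936, 0.0], [0.0, -0.0, -1.0]]
force: [-0.0, -0.4, -0.4]
opening: 0.998
finger_force: 0.0
```

Emit:
apply_moves(motion=[[[0,0,0,0,0,0],[0,0,0,0,0,0],[0,0,0,0,0,0],[0,0,0,0,0,0],[0,0,0,0,0,0],[0,0,0,0,0,0],[0,0,0,0,0,0],[0,0,0,0,0,0]]], fingers=1)

```text
time: 16.7
ee_pos: [587.3, -62.9, 93.2]
orientation: [[-0.936, 0.353, 0.002], [0.353, 0.936, 0.001], [-0.002, 0.002, -1.0]]
force: [-1.3, 3.0, 6.1]
opening: 0.679
finger_force: 63.0
```

```bash
python3 - <<'E'
from h import *
s=monitor.get_state();R=np.array(s['orientation'])
print(s['ee_pos'],'F',R.T@s['force'],'M',R.T@s['torque'],s['opening'],s['finger_force'],s['joint_pos'])
d=optics.snapshot('wrist');t=optics.snapshot('scene')
a=cv2.resize(d['frame'][120:480,140:500],(400,400));b=cv2.resize(t['frame'][120:260,200:340],(400,400),interpolation=cv2.INTER_CUBIC)
cv2.imwrite('pics/v6.png',np.hstack([a,b])[:,:,::-1])
E
```

```text
[587.31105681 -62.89004741  93.22358821] F [ 2.25723756  2.39995992 -6.05615324] M [-0.6012338   0.21119413  0.03182636] 0.6786068620535108 63.0154431425035 [-0.10747129  0.44826494 -0.20161982  0.91869678  0.00142556  0.25292798]
```

The opening of 0.68 fits the 60 mm lid, using the lever grip's reading as the scale. Next is an anticlockwise twist, watching the moment.

Emit:
apply_moves(motion=[[[0,0,0,0,0,-0.5],[0,0,0,0,0,-0.5],[0,0,0,0,0,-0.5],[0,0,0,0,0,-0.5],[0,0,0,0,0,-0.5],[0,0,0,0,0,-0.5],[0,0,0,0,0,-0.5],[0,0,0,0,0,-0.5]]])

```text
time: 17.8
ee_pos: [587.9, -63.4, 93.3]
orientation: [[-1.0, 0.011, 0.003], [0.011, 1.0, 0.0], [-0.003, 0.0, -1.0]]
force: [0.7, 0.7, 5.5]
opening: 0.675
finger_force: 63.1
```

```bash
python3 - <<'E'
from h import *
s=monitor.get_state();R=np.array(s['orientation'])
print(s['ee_pos'],'F',R.T@s['force'],'M',R.T@s['torque'],s['opening'],s['finger_force'],s['joint_pos'][5],'yaw',np.degrees(np.arctan2(R[1,1],R[0,1])))
t=optics.snapshot('top');np.save('top_tw1.npy',t['frame'])
E
```

```text
[587.85875811 -63.437815    93.28154457] F [-0.68730811  0.66283504 -5.5175174 ] M [-0.36691004 -0.15024015  0.20042549] 0.6746786984106372 63.10133063234389 -0.09692056717406507 yaw 89.37531468157344
```

Emit:
apply_moves(motion=[[[0,0,0,0,0,-0.75],[0,0,0,0,0,-0.75],[0,0,0,0,0,-0.75],[0,0,0,0,0,-0.75],[0,0,0,0,0,-0.75],[0,0,0,0,0,-0.75],[0,0,0,0,0,-0.5],[0,0,0,0,0,0]]])

```text
time: 18.85
ee_pos: [587.8, -63.3, 93.3]
orientation: [[-0.911, -0.412, 0.003], [-0.412, 0.911, 0.0], [-0.003, -0.001, -1.0]]
force: [0.6, 1.7, 4.8]
opening: 0.674
finger_force: 63.1
```

```bash
cat > st.py <<'E'
from h import *
s=monitor.get_state();R=np.array(s['orientation'])
print(s['ee_pos'],'F',(R.T@s['force']).round(2),'M',(R.T@s['torque']).round(3),s['opening'],s['joint_pos'][5],'yaw',np.degrees(np.arctan2(R[1,1],R[0,1])))
E
python3 st.py
```

```text
[587.84773129 -63.29292365  93.32612873] F [-1.29  1.33 -4.78] M [-0.225 -0.272  0.   ] 0.6738606580068275 -0.5327358805341942 yaw 114.3580204242231
```

Emit:
apply_moves(motion=[[[0,0,0,0,0,-0.2],[0,0,0,0,0,-0.2],[0,0,0,0,0,-0.2],[0,0,0,0,0,-0.25],[0,0,0,0,0,-0.25],[0,0,0,0,0,-0.3],[0,0,0,0,0,-0.3],[0,0,0,0,0,-0.3]]])

```text
time: 19.85
ee_pos: [587.8, -63.4, 93.3]
orientation: [[-0.825, -0.565, 0.003], [-0.565, 0.825, 0.0], [-0.003, -0.002, -1.0]]
force: [0.6, 2.0, 5.6]
opening: 0.67
finger_force: 63.1
```

```bash
python3 st.py
```

```text
[587.83794075 -63.39013154  93.34661718] F [-1.59  1.29 -5.63] M [-0.273 -0.3    0.079] 0.6700780839480883 -0.707550725039632 yaw 124.36927050356798
```

Turned 55° and the moment has fallen off. I'll test with a small lift.

Emit:
apply_moves(motion=[[[0,0,0,0,0,-0.2],[0,0,-0.02,0,0,0],[0,0,-0.02,0,0,0],[0,0,-0.02,0,0,0],[0,0,-0.02,0,0,0],[0,0,0,0,0,0],[0,0,0,0,0,0],[0,0,0,0,0,0]]])

```text
time: 20.85
ee_pos: [586.3, -63.5, 96.8]
orientation: [[-0.816, -0.578, -0.0], [-0.578, 0.816, -0.0], [0.0, 0.0, -1.0]]
force: [-0.1, 0.0, -0.7]
opening: 0.673
finger_force: 63.9
```

```bash
python3 st.py
```

```text
[586.29844977 -63.48888371  96.83322383] F [0.09 0.12 0.71] M [-0.044  0.025 -0.04 ] 0.6725661739199681 -0.7244410430135082 yaw 125.32799052025031
```

The lid is free: the force reads -0.7 N, its weight. Next I'll re-centre (+1.5 mm in x, the offset seen when seated) and lift about 27.5 mm more, which puts the lower edge 20 mm over the rim.

Emit:
apply_moves(motion=[[[-0.011,-0.007,-0.04,0,0,0],[-0.01,-0.006,-0.06,0,0,0],[0,0,-0.09,0,0,0],[0,0,-0.09,0,0,0],[0,0,-0.09,0,0,0],[0,0,-0.08,0,0,0],[0,0,0,0,0,0],[0,0,0,0,0,0]]])

```text
time: 21.85
ee_pos: [587.7, -63.4, 123.8]
orientation: [[-0.816, -0.578, -0.0], [-0.578, 0.816, 0.0], [0.0, 0.0, -1.0]]
force: [-0.7, 0.3, -0.7]
opening: 0.669
finger_force: 64.0
```

```bash
python3 st.py; python3 - <<'E'
from h import *
d=optics.snapshot('wrist');t=optics.snapshot('scene')
a=cv2.resize(d['frame'][120:480,140:500],(400,400));b=cv2.resize(t['frame'][130:250,210:330],(400,400),interpolation=cv2.INTER_CUBIC)
cv2.imwrite('pics/v7.png',np.hstack([a,b])[:,:,::-1])
E
```

```text
[587.72021339 -63.38102296 123.7985603 ] F [0.43 0.62 0.71] M [-0.003  0.083 -0.043] 0.669142081644611 -0.7240593545115025 yaw 125.33046252042116
```

View pics/v7.png

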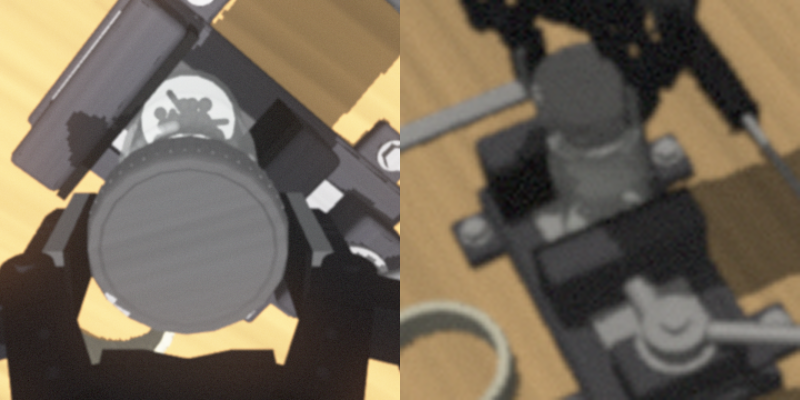

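The last view shows the lid held level between the pads above the jar, and the jar upright in the closed vice. I'm handing it in.

```bash
python3 -c "
from bench import arm
print(arm.finish_job())"
```

```text
the job is handed in; nothing more can be done
None
```

I handed the job in at about 22 s, with the vice closed on the upright jar, the lid turned about 56° until free, and the gripper holding it level and centred about 2 cm above the mouth; I didn't check directly that the jar stayed still during the twist, and my first try at the lid closed on empty air just above it.

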